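Size an unmarked bronze bush in the stepped bush gauge

TASK

The bronze bush standing on the blue felt pad has lost its marking, and we must know its size before boring a seat for it. Try it in the bush gauge, starting at the smallest bore (one dot) and going up one bore at a time without skipping any, setting it squarely on each with a light touch and never forcing it, until it enters. Leave it standing fully home at the bottom of that first bore that takes it, let go, and leave the bushes in the tray and the other tools alone.

Things in the scene. Friction and masses are not known exactly. Their poses are not given: they have to be found in the camera images.
- gauge: bush gauge, fixed: aluminium plate 50 x 178 mm in a beech frame (68 x 196 mm over all), top 22 mm above the bench. Five blind bores in a row along its y axis, 20 to 32 mm in 3 mm steps, smallest at the +y end, 14 mm deep, with one to five black dots on the -x side. A fitting bush has 1 mm play; one too big by 2 mm stands on the rim. Pushing over 25 N bruises it. Origin: centre of underside
- bore_1 (a point): centre of the mouth of bore 1 (1 dot), 20 mm in diameter, 14 mm deep, on the gauge's top face, +71.0 mm along the gauge's y from its centre; axes as the gauge's
- bore_2 (a point): centre of the mouth of bore 2 (2 dots), 23 mm in diameter, 14 mm deep, on the gauge's top face, +41.5 mm along the gauge's y from its centre; axes as the gauge's
- bore_3 (a point): centre of the mouth of bore 3 (3 dots), 26 mm in diameter, 14 mm deep, on the gauge's top face, +9.0 mm along the gauge's y from its centre; axes as the gauge's
- bore_4 (a point): centre of the mouth of bore 4 (4 dots), 29 mm in diameter, 14 mm deep, on the gauge's top face, -26.5 mm along the gauge's y from its centre; axes as the gauge's
- bore_5 (a point): centre of the mouth of bore 5 (5 dots), 32 mm in diameter, 14 mm deep, on the gauge's top face, -65.0 mm along the gauge's y from its centre; axes as the gauge's
- bush_a: bronze bush, an upright brass-coloured sleeve 40 mm long, 14 mm bore (nothing goes into it); outside diameter unmarked, between 20 and 30 mm, different for each of the three and not in order of name; ends chamfered 1.5 mm; about 0.12 kg. One stands on the blue felt pad (which one varies), the other two in the tray. Origin: centre of its lower end; z up its axis.
- bush_b: bronze bush, an upright brass-coloured sleeve 40 mm long, 14 mm bore (nothing goes into it); outside diameter unmarked, between 20 and 30 mm, different for each of the three and not in order of name; ends chamfered 1.5 mm; about 0.12 kg. One stands on the blue felt pad (which one varies), the other two in the tray. Origin: centre of its lower end; z up its axis.
- bush_c: bronze bush, an upright brass-coloured sleeve 40 mm long, 14 mm bore (nothing goes into it); outside diameter unmarked, between 20 and 30 mm, different for each of the three and not in order of name; ends chamfered 1.5 mm; about 0.12 kg. One stands on the blue felt pad (which one varies), the other two in the tray. Origin: centre of its lower end; z up its axis.
- mat: round pad of blue felt, 84 mm across, 4 mm thick, fixed; the bush to be sized stands near its centre. Origin: centre of its underside.
- tray: dark wooden tray, 68 x 104 mm outside, walls 4 mm thick and 20 mm high, floor 4 mm thick, fixed; holds the two bushes that stay where they are. Origin: centre of its underside.
- tape_measure: yellow tape measure, 36 x 74 x 66 mm, loose bystander on the bench near the lathe; origin at its underside
- pencil: red carpenter's pencil, 146 mm long, 9 mm thick, loose bystander near the front edge of the bench
- chuck_key: steel T-handled chuck key, 87 x 70 mm, 11 mm thick, loose bystander between the grinder and the lathe
Not all that is in view belongs to the job. What is shaped like the bush_b but orange is not meant.

How it is judged (in metres and radians):
On the way, in this order (a step that is already met when the one before it is completed fails the run):
1. the bush from the pad is tried in the smallest bore: set upright on its rim, centred within 4 mm, pressing with at least 0.5 N (or entering by 3 mm) (((horizontal distance between bush_a and bore_1 below 0.004 m and z of bush_a in the frame of bore_1 below 0.001 m and angle between bush_a's own z axis and vertical below 0.15 rad and (contact force between bush_a and gauge above 0.5 N or z of bush_a in the frame of bore_1 below -0.003 m)) or (horizontal distance between bush_b and bore_1 below 0.004 m and z of bush_b in the frame of bore_1 below 0.001 m and angle between bush_b's own z axis and vertical below 0.15 rad and (contact force between bush_b and gauge above 0.5 N or z of bush_b in the frame of bore_1 below -0.003 m)) or (horizontal distance between bush_c and bore_1 below 0.004 m and z of bush_c in the frame of bore_1 below 0.001 m and angle between bush_c's own z axis and vertical below 0.15 rad and (contact force between bush_c and gauge above 0.5 N or z of bush_c in the frame of bore_1 below -0.003 m)))), for 0.1 s.
2. the bush is tried in the second bore in the same way, whether it enters or not (((horizontal distance between bush_a and bore_2 below 0.004 m and z of bush_a in the frame of bore_1 below 0.001 m and angle between bush_a's own z axis and vertical below 0.15 rad and (contact force between bush_a and gauge above 0.5 N or z of bush_a in the frame of bore_1 below -0.003 m)) or (horizontal distance between bush_b and bore_2 below 0.004 m and z of bush_b in the frame of bore_1 below 0.001 m and angle between bush_b's own z axis and vertical below 0.15 rad and (contact force between bush_b and gauge above 0.5 N or z of bush_b in the frame of bore_1 below -0.003 m)) or (horizontal distance between bush_c and bore_2 below 0.004 m and z of bush_c in the frame of bore_1 below 0.001 m and angle between bush_c's own z axis and vertical below 0.15 rad and (contact force between bush_c and gauge above 0.5 N or z of bush_c in the frame of bore_1 below -0.003 m)))), for 0.1 s.
3. a bush that entered the second bore is left home in it and let go; any other is tried in the third bore, whether it enters or not ((((horizontal distance between bush_c and bore_2 below 0.003 m and z of bush_c in the frame of bore_2 below -0.012 m and angle between bush_c's own z axis and vertical below 0.06 rad) and contact force between the fingers and bush_c below 0.01 N) or (horizontal distance between bush_a and bore_3 below 0.004 m and z of bush_a in the frame of bore_1 below 0.001 m and angle between bush_a's own z axis and vertical below 0.15 rad and (contact force between bush_a and gauge above 0.5 N or z of bush_a in the frame of bore_1 below -0.003 m)) or (horizontal distance between bush_b and bore_3 below 0.004 m and z of bush_b in the frame of bore_1 below 0.001 m and angle between bush_b's own z axis and vertical below 0.15 rad and (contact force between bush_b and gauge above 0.5 N or z of bush_b in the frame of bore_1 below -0.003 m)))), for 0.1 s.
At the end, for the whole second after the job is handed in: the bush from the pad stands released and at rest at the bottom of the smallest bore that it enters (axis within 3 mm of the bore's, at least 12 mm of the 14 mm deep, tilted less than 0.06 rad), and the other two bushes stand in the tray, each within 20 mm of where it stood ((((horizontal distance between bush_a and bore_3 below 0.003 m and z of bush_a in the frame of bore_3 below -0.012 m and angle between bush_a's own z axis and vertical below 0.06 rad) and linear speed of bush_a below 0.02 m/s and contact force between the fingers and bush_a below 0.01 N and horizontal distance between each of bush_b, bush_c and tray below 0.06 m and distance of each of bush_b, bush_c from where it was at the start of the episode below 0.02 m and angle between each of bush_b, bush_c's own z axis and vertical below 0.1 rad) or ((horizontal distance between bush_b and bore_4 below 0.003 m and z of bush_b in the frame of bore_4 below -0.012 m and angle between bush_b's own z axis and vertical below 0.06 rad) and linear speed of bush_b below 0.02 m/s and contact force between the fingers and bush_b below 0.01 N and horizontal distance between each of bush_a, bush_c and tray below 0.06 m and distance of each of bush_a, bush_c from where it was at the start of the episode below 0.02 m and angle between each of bush_a, bush_c's own z axis and vertical below 0.1 rad) or ((horizontal distance between bush_c and bore_2 below 0.003 m and z of bush_c in the frame of bore_2 below -0.012 m and angle between bush_c's own z axis and vertical below 0.06 rad) and linear speed of bush_c below 0.02 m/s and contact force between the fingers and bush_c below 0.01 N and horizontal distance between each of bush_a, bush_b and tray below 0.06 m and distance of each of bush_a, bush_b from where it was at the start of the episode below 0.02 m and angle between each of bush_a, bush_b's own z axis and vertical below 0.1 rad))); the robot touches nothing.
It fails at once if a bush is pressed against the gauge with more than 25 N (contact force between any of bush_a, bush_b, bush_c and gauge above 25 N).
It fails at once if a bush is put more than 3 mm into a bore larger than the smallest one it enters ((horizontal distance between bush_a and bore_4 below 0.006 m and z of bush_a in the frame of bore_1 below -0.003 m) or (horizontal distance between bush_a and bore_5 below 0.006 m and z of bush_a in the frame of bore_1 below -0.003 m) or (horizontal distance between bush_b and bore_5 below 0.006 m and z of bush_b in the frame of bore_1 below -0.003 m) or (horizontal distance between bush_c and bore_3 below 0.006 m and z of bush_c in the frame of bore_1 below -0.003 m) or (horizontal distance between bush_c and bore_4 below 0.006 m and z of bush_c in the frame of bore_1 below -0.003 m) or (horizontal distance between bush_c and bore_5 below 0.006 m and z of bush_c in the frame of bore_1 below -0.003 m)).
It fails at once if a bush is dropped (falls free faster than 0.7 m/s, about 25 mm) ((contact force between the fingers and bush_a below 0.01 N and linear speed of bush_a above 0.7 m/s) or (contact force between the fingers and bush_b below 0.01 N and linear speed of bush_b above 0.7 m/s) or (contact force between the fingers and bush_c below 0.01 N and linear speed of bush_c above 0.7 m/s)).
It fails at once if the tape measure, pencil or chuck key is moved by more than 25 mm (distance of any of tape_measure, pencil, chuck_key from where it was at the start of the episode above 0.025 m).
It also fails if it takes over 70 s, if anything falls off the work surface, if the arm or the gripper's body presses on something with over 40 N, if the wrist force passes 120 N, or if a joint passes its speed limit or range.

ROBOT

A 6-joint arm with a two-finger parallel gripper is mounted at the origin on a cart in front of the work surface, level with it; the furniture and walls round the work are solid. World frame = base frame: x ahead of the robot, y to its left, z up, the work surface at z = 0. Lengths are in m, angles in degrees, forces in N, time in s.
With the tool pointing down it reaches from about 0.325 to 0.85 m from the base axis. Payload 15.5 kg.
Tool frame: the origin (TCP) lies midway between the tips of the shut fingers; the grasp point (between the pads) lies 19 mm behind it; z points along the fingers, y is the line along which they close (so a half turn about z gives the same grasp; the last joint's range is limited). The gripper opens to 91 mm and grips with 3 to 60 N. Pads are 32 mm wide; open, the fingers measure 118 mm over their backs; the gripper's body (76 mm by 178 mm) begins 60 mm behind the grasp point.
Start: joints at [71.305, 28.281, 77.091, -0, 74.628, -5.472], TCP at [0.143, 0.608, 0.176] pointing down, gripper open.
Joint ranges: [-166.48, 166.48], [-47.26, 123.95], [12.59, 153.08], [-70.14, 250.14], [6.76, 159.57], [-176.63, 176.63]. Speed limits (degrees/s): [108.29, 108.29, 147.25, 172.46, 172.46, 172.46].

INTERFACE

Orientations are given as a 3x3 rotation matrix whose columns are the frame's x, y, z axes.
In Python, from bench import ctrl gives the robot as it stands. The module is installed in compiled form; this text tells all that it offers. Calls block until the motion is done:
- ctrl.goto(position, orientation): joint-space move of the TCP to a pose.
- ctrl.move_l(position, vel=0.15, ori=None, contact_N=None): straight line of the TCP; ori=None keeps the orientation; vel is the mean speed in m/s. With contact_N (N) it stops when the force on the tool has changed by that much, and returns True; else False.
- ctrl.movej(angles): joint-space move.
- ctrl.command_gripper(opening): opening from 0.0 (shut) to 1.0 (fully open); the grip force is fixed at half the most; returns when the fingers have stopped.
- ctrl.sleep(seconds).
- ctrl.ik(position, orientation): joint angles nearest the present ones, or None.
- ctrl.read_camera(name): name is "scene" or "side" or "wrist"; returns the picture (384x512x3 uint8, blue, green, red); there is no depth.
- ctrl.camera_params(name): a dict with "fx", "fy", "cx", "cy" (pixels), "pose" (4x4, takes a point from camera to world coordinates); the wrist camera has in their place "T_tool_cam" (4x4, takes a point from camera to tool coordinates, whose origin is the TCP and whose axes are the flange's). Camera axes: x right, y up, looking along -z (the intrinsics and any distortion apply to the point x, -y, -z); pixel columns grow to the right and rows downward; lengths in m; the calibration is good to about 2 mm. A picture is of the moment at which its call begins: read the wrist's pose just before it. camera_params takes no time and is no camera call.
A pose or a line that the arm cannot do raises ctrl.MotionError and nothing moves.
- ctrl.sign_off(): hands the job in; it is judged then, once.
Readings, each from a call of its own:
- ctrl.current_t(): time.
- ctrl.current_q(): joint angles.
- ctrl.current_dq(): joint speeds.
- ctrl.current_effort(): joint torques, N m.
- ctrl.current_tool_pos(): TCP position.
- ctrl.current_eef_rot(): TCP orientation.
- ctrl.current_contact_force(): force on the tool from outside, world axes, zero at the start.
- ctrl.current_wrist_torque(): the same for the moment, N m.
- ctrl.current_grip_width(): opening from 0.0 (shut) to 1.0 (fully open).
- ctrl.current_grasp_force(): force on a finger pad.
Only numpy, scipy, OpenCV 4.12 (cv2) and the standard library are available. Lean on these libraries where they do the work, as an engineer would, in place of code of your own. Each camera call takes 0.05 s, during which the arm holds its last target. There are 200 camera calls.

## Working session

There is one attempt and no reset: what is moved stays moved. The work goes in short steps, each a Python script; the robot and the scene stay as the last script left them, time stands still between calls to the robot, and variables do not carry over. Pictures are saved under pics/ and viewed, at most 10 in all, crops included, and the job is handed in when it is done.

```bash
mkdir -p pics
python3 - <<'E'
from bench import ctrl
import cv2,numpy as np
for n in ["scene","side","wrist"]:
    p=ctrl.camera_params(n); print(n,{k:(np.round(v,4).tolist() if k!='x' else v) for k,v in p.items()})
a=[ctrl.read_camera(n) for n in ["scene","side","wrist"]]
for n,i in zip("abc",a): cv2.imwrite(f"pics/{n}.png",i)
print(ctrl.current_eef_rot(),ctrl.current_t())
E
```

```text
scene {'fx': 411.4447, 'fy': 411.4447, 'cx': 249.2423, 'cy': 190.4503, 'pose': [[-0.9979, 0.0215, -0.0607, 0.3496], [-0.0617, -0.5882, 0.8064, 1.0535], [-0.0184, 0.8085, 0.5883, 0.7626], [0.0, 0.0, 0.0, 1.0]]}
side {'fx': 403.8918, 'fy': 403.8918, 'cx': 256.7592, 'cy': 188.8195, 'pose': [[0.9073, -0.3315, 0.2585, 0.6775], [0.4203, 0.7328, -0.5351, -0.4002], [-0.012, 0.5942, 0.8042, 0.8137], [0.0, 0.0, 0.0, 1.0]]}
wrist {'fx': 343.0146, 'fy': 343.0146, 'cx': 257.0114, 'cy': 190.7252, 'T_tool_cam': [[0.0008, 0.9641, 0.2655, 0.0753], [1.0, -0.0005, -0.001, -0.0011], [-0.0009, 0.2655, -0.9641, -0.2091], [0.0, 0.0, 0.0, 1.0]]}
[[-9.73483578e-01  2.28756695e-01 -3.13734470e-04]
 [ 2.28756891e-01  9.73483141e-01 -9.27220244e-04]
 [ 9.33073795e-05 -9.74402602e-04 -9.99999521e-01]] 0.15
```

View pics/a.png

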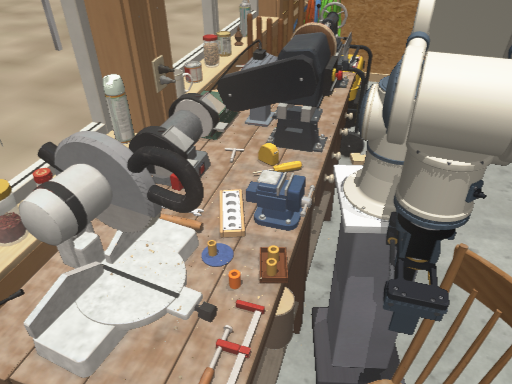

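View pics/b.png

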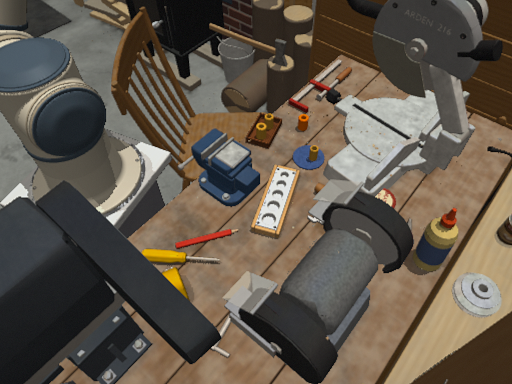

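The scene view shows the blue pad at (217,255) with a brass bush on it at (212,247). The tray is at (273,263) with two brass bushes, the orange decoy at (235,278), and the gauge at (231,212). In the side view the pad is at (310,157), the bush at (314,153), the gauge at (275,200), the tray at (264,130) and the decoy at (303,122).

The brass bush on the blue pad is the one meant. The orange one stands on bare bench, and the other two brass ones are in the tray. I'll confirm this in a crop.

```bash
cat > h.py <<'E'
import cv2,numpy as np
def ray(p,u,v,pose=None):
    T=np.array(p['pose'] if pose is None else pose)
    d=T[:3,:3]@np.array([(u-p['cx'])/p['fx'],-(v-p['cy'])/p['fy'],-1.])
    return T[:3,3],d
def onz(p,u,v,z,pose=None):
    o,d=ray(p,u,v,pose); return o+d*(z-o[2])/d[2]
def proj(p,X,pose=None):
    T=np.array(p['pose'] if pose is None else pose); c=np.linalg.inv(T)@np.append(X,1)
    return np.array([p['cx']+p['fx']*c[0]/-c[2],p['cy']-p['fy']*c[1]/-c[2]])
def blobs(m,amin=20):
    n,l,s,c=cv2.connectedComponentsWithStats(m.astype(np.uint8))
    return [(s[i],c[i],l==i) for i in range(1,n) if s[i][4]>=amin]
E
python3 - <<'E'
from bench import ctrl
from h import *
a=cv2.imread('pics/a.png');b=cv2.imread('pics/b.png')
ca=cv2.resize(a[175:300,180:320],None,fx=4,fy=4,interpolation=2)[:,:400]
cb=cv2.resize(b[110:250,240:340],None,fx=4,fy=4,interpolation=2)
o=np.zeros((560,800,3),np.uint8);o[:500,:400]=ca;o[:560,400:800]=cb;cv2.imwrite('pics/d.png',o)
for n,i in (("scene",a),("side",b)):
    p=ctrl.camera_params(n);h=cv2.cvtColor(i,cv2.COLOR_BGR2HSV)
    m=cv2.inRange(h,(105,120,60),(125,255,255))
    for s,c,_ in blobs(m>0,60): print(n,'blue',s,c.round(1),onz(p,*c,.004).round(4))
    m=cv2.inRange(i,(190,190,190),(255,255,255))
    for s,c,l in blobs(m>0,150):
        if abs(c[0]-(231 if n=='scene' else 275))<15 and abs(c[1]-(212 if n=='scene' else 200))<20: 
            r=cv2.minAreaRect(np.argwhere(l)[:,::-1].astype(np.float32)); bx=cv2.boxPoints(r)
            print('plate',s,[onz(p,*q,.022).round(4).tolist() for q in bx])
E
```

```text
plate [223 190  18  40 523] [[0.5067, 0.0388, 0.022], [0.4544, 0.0369, 0.022], [0.4401, 0.2166, 0.022], [0.4862, 0.2184, 0.022]]
side blue [192 130  30  24 271] [206.7 140.4] [0.223  0.2316 0.004 ]
side blue [293 145  31  24 430] [306.6 158.3] [0.4948 0.2834 0.004 ]
side blue [212 158  19  13  96] [220.6 164.4] [0.2978 0.1714 0.004 ]
side blue [228 159  20  18  61] [238.3 167. ] [0.344  0.1827 0.004 ]
side blue [210 187  15  12  69] [217.6 191.6] [0.3322 0.0906 0.004 ]
side blue [230 190  15  13  82] [237.  195.4] [0.3813 0.1002 0.004 ]
plate [257 167  38  62 926] [[0.4617, 0.0366, 0.022], [0.4348, 0.2136, 0.022], [0.4886, 0.2138, 0.022], [0.51, 0.0389, 0.022]]
```

View pics/d.png

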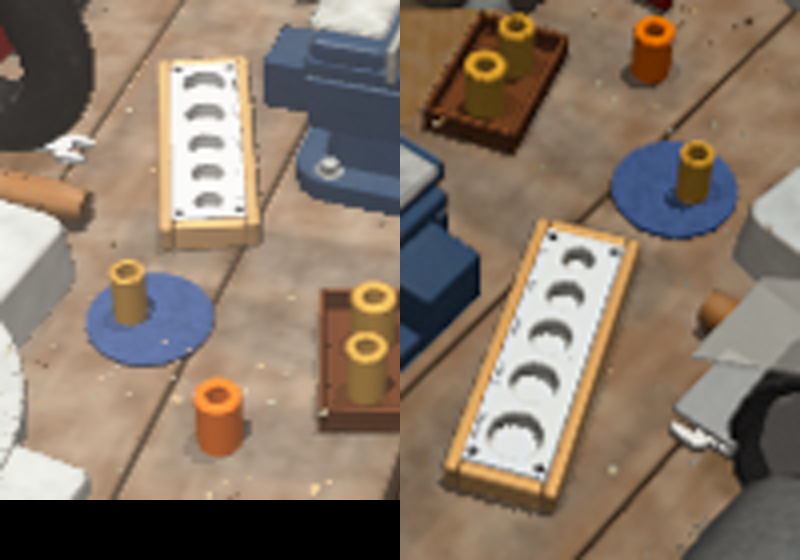

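The crop confirms it: the brass bush on the blue pad is the target, and the orange one stands on bare wood. Next I check the nearby obstacle heights and hover for a wrist view.

Run:
```python
from bench import ctrl
from h import *
S=ctrl.camera_params('scene');B=ctrl.camera_params('side')
def tri(u,v):
    o1,d1=ray(S,*u);o2,d2=ray(B,*v)
    A=np.stack([d1,-d2],1);t=np.linalg.lstsq(A,o2-o1,rcond=None)[0]
    return ((o1+d1*t[0]+o2+d2*t[1])/2).round(3),np.linalg.norm(o1+d1*t[0]-o2-d2*t[1]).round(4)
for n,u,v in [('wheel',(165,178),(370,232)),('bushtop',(211.75,242.5),(314.2,148.2)),('visetop',(268,178),(235,152)),('orange',(234.5,272),(303.5,116)),
  ('t1',(273.5,249.5),(269,116.5)),('t2',(271.7,262),(261,127))]: print(n,*tri(u,v))
y=np.array([-.117,.993,0]);y/=np.linalg.norm(y);z=np.array([0,0,-1.]);R=np.stack([np.cross(y,z),y,z],1)
p=np.array([.143,.608,.176])
ctrl.move_l([.143,.608,.25],vel=.3)
ctrl.goto([.46,.215,.22],R)
q,P=ctrl.current_eef_rot(),ctrl.current_tool_pos()
i=ctrl.read_camera('wrist');cv2.imwrite('pics/w1.png',i)
np.savez('w1',R=q,p=P);print(P,q,ctrl.current_t(),ctrl.current_q())
```

```text
wheel [0.687 0.074 0.087] 0.0334
bushtop [0.507 0.292 0.04 ] 0.0032
visetop [0.368 0.128 0.13 ] 0.0024
orange [0.44  0.391 0.042] 0.0033
t1 [0.356 0.333 0.059] 0.0155
t2 [0.348 0.328 0.016] 0.0096
[0.45982434 0.21562431 0.21991635] [[-9.93071420e-01 -1.17512246e-01 -1.66427755e-04]
 [-1.17512270e-01  9.93071420e-01  1.42832785e-04]
 [ 1.48490045e-04  1.61400460e-04 -9.99999976e-01]] 2.425 [ 1.83866640e+01  1.62867488e+01  8.97088363e+01  9.25319252e-03
  7.40099306e+01 -7.83810093e+01]
```

View pics/w1.png

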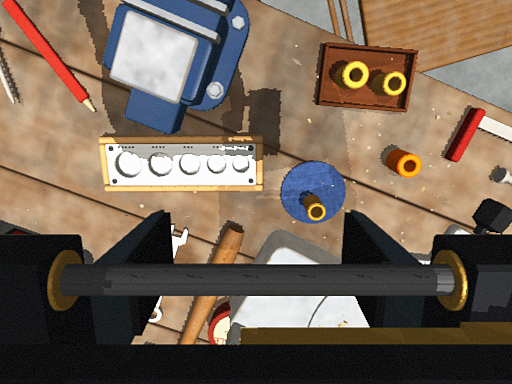

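The wrist view shows the gauge plate from (103,140) to (262,190), with bore 1 at about (242,163). The bush top is at (316,212) on the pad at (313,190), and the vise is at (170,60). I'll take two closer views with the same camera offset, so that calibration bias cancels.

Run:
```python
from bench import ctrl
from h import *
W=ctrl.camera_params('wrist');T=np.array(W['T_tool_cam'])
d=np.load('w1.npz');M=np.eye(4);M[:3,:3]=d['R'];M[:3,3]=d['p'];P=M@T
print('bush',onz(W,316,211,.044,P),'vise',onz(W,150,103,.13,P),onz(W,196,101,.13,P),onz(W,155,131,.09,P))
c=[onz(W,*q,.022,P) for q in [(112,162),(262,162)]];print(c, 'saw',onz(W,270,235,.05,P))
R=d['R'];b=onz(W,316,211,.044,P)
y=R[:,1];g=np.array([.473,.127,0])
k=0
for t in [b[:2],(g+y*.02)[:2]]:
    k+=1
    ctrl.goto([t[0]+.035*1.0,t[1],.17],R)
    M[:3,:3]=ctrl.current_eef_rot();M[:3,3]=ctrl.current_tool_pos()
    i=ctrl.read_camera('wrist');cv2.imwrite(f'pics/v{k}.png',i);np.save(f'v{k}',M);print(M[:3,3])
a=[cv2.imread(f'pics/v{k}.png') for k in (1,2)]
cv2.imwrite('pics/v.png',np.vstack([cv2.resize(a[0][100:250,156:356],None,fx=2,fy=2,interpolation=2),cv2.resize(a[1][100:250,60:460],None,fx=1,fy=1)[:, :400]]))
```

```text
bush [0.50660984 0.29093014 0.044     ] vise [0.40099996 0.11699657 0.13      ] [0.39477392 0.15545337 0.13      ] [0.42919047 0.11090418 0.09      ]
[array([0.48118632, 0.04195424, 0.022     ]), array([0.45986109, 0.22110558, 0.022     ])] saw [0.54086851 0.24024342 0.05      ]
[0.54123458 0.29152149 0.16926122]
[0.50563563 0.14616856 0.17097531]
```

View pics/v.png

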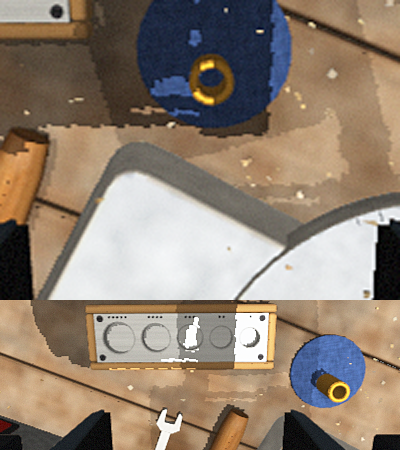

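The close view shows the bush hole at about (261,140) in v1. In v2 the plate runs from about (155,113) to (325,165), with bores 4 and 5 clear and bore 1 in sunlight.

Run:
```python
from bench import ctrl
from h import *
W=ctrl.camera_params('wrist');T=np.array(W['T_tool_cam'])
def ld(k): M=np.load(f'v{k}.npy');return cv2.imread(f'pics/v{k}.png'),M@T
i,P=ld(2);h=cv2.cvtColor(i,cv2.COLOR_BGR2HSV)
m=((h[...,1]<45)&(h[...,2]>70)).astype(np.uint8);m[:100]=0;m[185:]=0;m[:,:120]=0;m[:,345:]=0
s,c,l=max(blobs(m,100),key=lambda b:b[0][4]);print(s)
pts=np.argwhere(l)[:,::-1]
X=np.array([onz(W,*q,.022,P)[:2] for q in pts])
r=cv2.minAreaRect((X*1000).astype(np.float32));print('plate',r,'v2')
hull=cv2.convexHull((X*1000).astype(np.float32)); print(cv2.boxPoints(r).round(1).tolist())
g=cv2.cvtColor(i,cv2.COLOR_BGR2GRAY)
cc=np.array(r[0])/1000;bx=cv2.boxPoints(r)/1000
e=[bx[1]-bx[0],bx[2]-bx[1]];y=max(e,key=np.linalg.norm);y/=np.linalg.norm(y);y*=np.sign(y[1])
print('c',cc,'y',y)
o=i.copy()
for off,D in zip([.071,.0415,.009,-.0265,-.065],[20,23,26,29,32]):
    b=np.append(cc+y*off,.022)
    for t in np.linspace(0,6.28,60):
        q=proj(W,b+np.array([np.cos(t),np.sin(t),0])*D/2000,P);cv2.circle(o,tuple(int(v*16) for v in q),2,(0,0,255),-1,shift=4)
i1,P1=ld(1);h1=cv2.cvtColor(i1,cv2.COLOR_BGR2HSV)
m=cv2.inRange(h1,(12,110,60),(32,255,255));m[:110]=0;m[175:]=0;m[:,:235]=0;m[:,290:]=0
s,c,l=max(blobs(m>0,20),key=lambda b:b[0][4]);print('bush blob',s,c)
el=cv2.fitEllipse(cv2.convexHull(np.argwhere(l)[:,::-1].astype(np.int32)));print(el,onz(W,*el[0],.044,P1),onz(W,*c,.044,P1))
cnt,_=cv2.findContours(l.astype(np.uint8),cv2.RETR_CCOMP,cv2.CHAIN_APPROX_NONE)
for q in cnt:
    mm=q.reshape(-1,2);print(len(mm),mm.min(0),mm.max(0))
A=cv2.resize(o[95:185,140:340],None,fx=4,fy=4,interpolation=cv2.INTER_NEAREST)
oo=i1.copy();cv2.ellipse(oo,el,(0,0,255),1)
Bq=cv2.resize(np.hstack([i1[115:165,235:285],oo[115:165,235:285]]),None,fx=4,fy=4,interpolation=cv2.INTER_NEAREST)
o2=np.zeros((560,800,3),np.uint8);o2[:360]=A;o2[360:,:400]=Bq;cv2.imwrite('pics/e.png',o2)
```

```text
[ 153  113  176   50 8302]
plate ((473.9133605957031, 125.10086822509766), (50.37678146362305, 178.92410278320312), 7.050506114959717) v2
[[437.8999938964844, 210.8000030517578], [459.8999938964844, 33.20000076293945], [509.8999938964844, 39.400001525878906], [487.8999938964844, 217.0]]
c [0.47391336 0.12510087] y [-0.12274421  0.9924383 ]
bush blob [251 127  22  26 352] [261.28693182 139.67897727]
((261.1595153808594, 139.41830444335938), (21.933917999267578, 25.336830139160156), 177.20172119140625) [0.50576937 0.29067057 0.044     ] [0.5060049  0.29082435 0.044     ]
66 [251 127] [272 152]
34 [254 133] [268 144]
```

View pics/e.png

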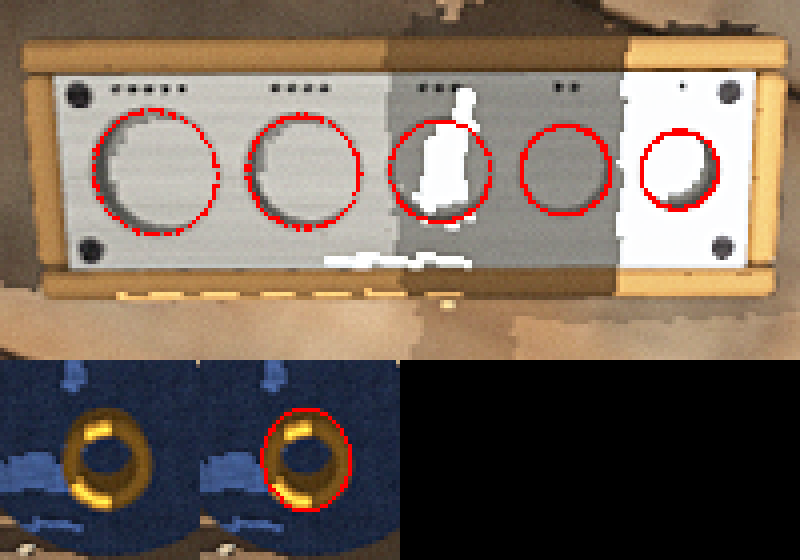

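The plate fit is 50.4 × 178.9 mm and the predicted rims overlay the bores. The bush top circle is centred at about (261.3,141.3), and the mask's extra height at the top is the visible side wall. Now I grasp it.

```bash
cat >> h.py <<'E'
Y=np.array([-.12274,.99244,0]);Z=np.array([0,0,-1.]);R=np.stack([np.cross(Y,Z),Y,Z],1)
C=np.array([.47391,.12510,0]);OFF=[.071,.0415,.009,-.0265,-.065]
E
python3 - <<'E'
from bench import ctrl
from h import *
W=ctrl.camera_params('wrist');T=np.array(W['T_tool_cam'])
b=onz(W,261.3,141.3,.044,np.load('v1.npy')@T);print(b)
ctrl.command_gripper(.5)
ctrl.goto([b[0],b[1],.12],R)
ctrl.move_l([b[0],b[1],.024],vel=.1)
print(ctrl.current_tool_pos(),ctrl.current_contact_force())
ctrl.command_gripper(0)
w=ctrl.current_grip_width();print('w',w,w*91,ctrl.current_grasp_force(),ctrl.current_tool_pos())
ctrl.move_l([b[0],b[1],.13],vel=.15)
M=np.eye(4);M[:3,:3]=ctrl.current_eef_rot();M[:3,3]=ctrl.current_tool_pos();np.save('v3',M)
i=ctrl.read_camera('wrist');cv2.imwrite('pics/v3.png',i)
cv2.imwrite('pics/v3c.png',cv2.resize(i[170:290,176:336],None,fx=4,fy=4,interpolation=2))
print(M[:3,3],ctrl.current_contact_force(),ctrl.current_grip_width()*91,ctrl.current_t())
print('expected top px of centre',proj(W,[0,0,-.02],T))
E
```

```text
[0.50756213 0.29102954 0.044     ]
[0.50801239 0.29117047 0.02458898] [ 0.38770809 -0.16850379 -0.31709536]
w 0.00603770730727203 0.5494313649617547 0.0 [0.50755723 0.2910111  0.0239819 ]
[0.50704785 0.29078785 0.12918725] [-0.30661268  0.28601437  0.1124008 ] 0.3670415070632264 8.025
expected top px of centre [258.09974169 229.12404755]
```

View pics/v3c.png

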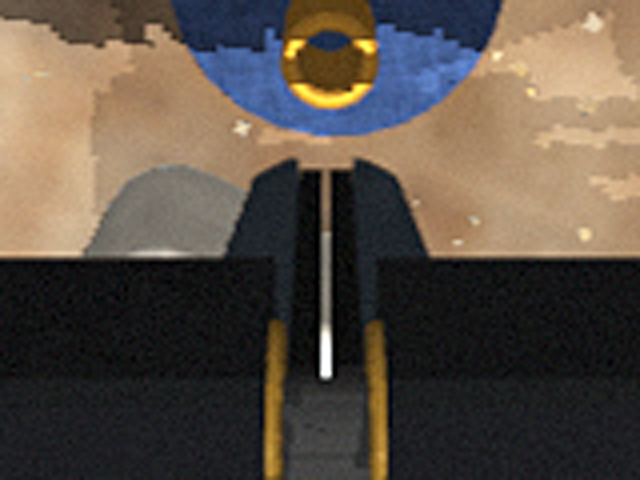

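The fingers closed on nothing. The bush still stands upright on the pad, with its top hole at crop (330,55), about pixel (258.5,184). I'll recompute its position from this view and the fixed cameras.

Run:
```python
from bench import ctrl
from h import *
W=ctrl.camera_params('wrist');T=np.array(W['T_tool_cam']);M=np.load('v3.npy')
i=cv2.imread('pics/v3.png');h=cv2.cvtColor(i,cv2.COLOR_BGR2HSV)
m=cv2.inRange(h,(12,110,60),(32,255,255));m[:155]=0;m[203:]=0;m[:,:240]=0;m[:,280:]=0
for s,c,l in blobs(m>0,40): print(s,c)
for v in (184,186): print(v,onz(W,258.3,v,.044,M@T))
S=ctrl.camera_params('scene');B=ctrl.camera_params('side')
a=ctrl.read_camera('scene');b=ctrl.read_camera('side');cv2.imwrite('pics/a2.png',a);cv2.imwrite('pics/b2.png',b)
cv2.imwrite('pics/ab2.png',np.hstack([cv2.resize(a[225:285,185:265],None,fx=5,fy=5,interpolation=2),cv2.resize(b[120:180,280:360],None,fx=5,fy=5,interpolation=2)]))
print(cv2.absdiff(a,cv2.imread('pics/a.png'))[235:262,200:225].max(), ctrl.current_tool_pos())
for p in (S,B): print(proj(p,[.5076,.291,.044]),proj(p,[.5076,.291,.004]))
```

```text
[247 165  23  32 568] [257.9084507  181.08978873]
184 [0.50620681 0.29117959 0.044     ]
186 [0.50802119 0.29140718 0.044     ]
120 [0.50701071 0.29078422 0.12897264]
[210.94749142 241.18038707] [212.07117712 252.49190169]
[313.67972128 147.55976937] [312.14308623 157.81991855]
```

View pics/ab2.png

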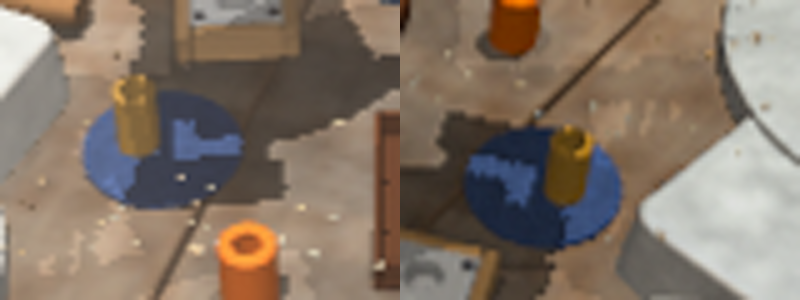

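The bush hasn't moved in any view and matches (0.5076, 0.291), so the fingers seem to have closed above it. In the wrist view the tips also look nearer than the TCP should be. I'll compare the actual tips with the projected TCP in the fixed views already taken.

Run:
```python
from bench import ctrl
from h import *
t=[.507,.2908,.129];o=[]
for n,f in (("scene",'a2'),("side",'b2')):
    p=ctrl.camera_params(n);i=cv2.imread(f'pics/{f}.png');q=proj(p,t);q2=proj(p,[.507,.2908,.168]);print(q,q2)
    x,y=int(q[0])-50,max(0,int(q[1])-90)
    c=cv2.resize(i[y:y+140,x:x+100],None,fx=4,fy=4,interpolation=2)
    for k,col in ((q,(0,0,255)),(q2,(0,255,0))): cv2.circle(c,(int((k[0]-x)*4),int((k[1]-y)*4)),5,col,1)
    print(x,y);o.append(c)
cv2.imwrite('pics/tip.png',np.hstack(o))
```

```text
[208.64080168 215.32463294] [207.38256165 202.59657958]
158 125
[317.0192518  123.46562195] [318.84141844 111.23860103]
267 33
```

View pics/tip.png

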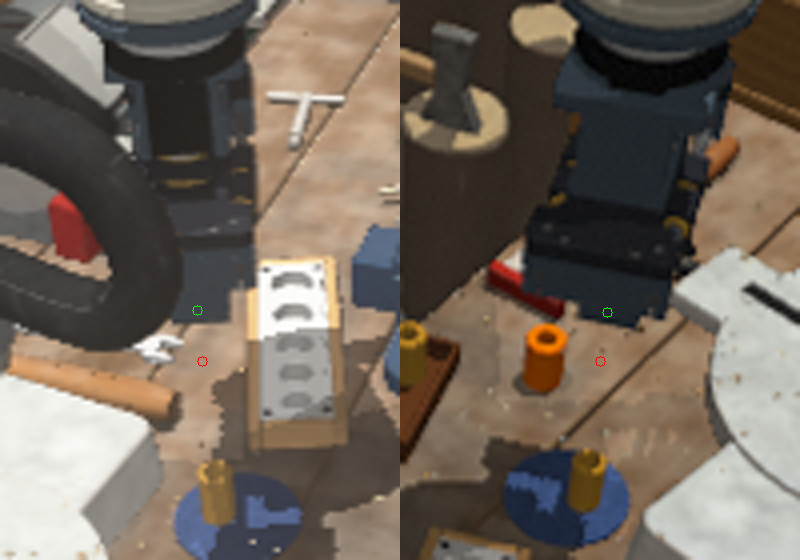

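Both fixed views show the real tips about 33 mm above the projected TCP (red circle), near the green circle. The reported TCP therefore lies beyond the actual finger tips. I'll measure the offset by touching bare bench lightly with shut fingers.

Run:
```python
from bench import ctrl
from h import *
ctrl.goto([.43,.30,.10],R)
ctrl.move_l([.43,.30,.02],vel=.1)
hit=ctrl.move_l([.43,.30,-.045],vel=.03,contact_N=3)
z=[];
for _ in range(5): z.append(ctrl.current_tool_pos()[2]);ctrl.sleep(.02)
print(hit,np.round(z,4),ctrl.current_contact_force())
ctrl.move_l([.43,.30,.12],vel=.2);print(ctrl.current_t())
```

```text
True [-0.0373 -0.0373 -0.0373 -0.0373 -0.0374] [-1.07277867 -0.31674039 11.86630688]
12.2167
```

The offset is 37 mm, so the true tip z is the reported TCP z plus 0.037. I'll check the clearance to the vise jaw, then grasp again with that correction.

Run:
```python
from bench import ctrl
from h import *
W=ctrl.camera_params('wrist');T=np.array(W['T_tool_cam']);S=ctrl.camera_params('scene')
d=np.load('w1.npz');M=np.eye(4);M[:3,:3]=d['R'];M[:3,3]=d['p']
o1,d1=ray(W,180,132,M@T);o2,d2=ray(S,246.7,188.7)
t=np.linalg.lstsq(np.stack([d1,-d2],1),o2-o1,rcond=None)[0];print('jaw',o1+d1*t[0],o2+d2*t[1])
b=[.5076,.291]
ctrl.command_gripper(.5);print(ctrl.current_grip_width())
ctrl.goto([*b,.08],R)
ctrl.move_l([*b,.03],vel=.15)
hit=ctrl.move_l([*b,.027-.037],vel=.05,contact_N=4)
print(hit,ctrl.current_tool_pos())
if not hit:
    ctrl.command_gripper(0);print('w',ctrl.current_grip_width()*91,ctrl.current_grasp_force(),ctrl.current_tool_pos())
    ctrl.move_l([*b,.06],vel=.1)
    print('w',ctrl.current_grip_width()*91,ctrl.current_grasp_force(),ctrl.current_contact_force())
    M[:3,:3]=ctrl.current_eef_rot();M[:3,3]=ctrl.current_tool_pos();np.save('v4',M)
    i=ctrl.read_camera('wrist');cv2.imwrite('pics/v4.png',i)
    h=cv2.cvtColor(i,cv2.COLOR_BGR2HSV);m=cv2.inRange(h,(12,110,60),(32,255,255));m[:,:200]=0;m[:,320:]=0;m[:150]=0
    for s,c,l in blobs(m>0,30): print(s,c)
print(ctrl.current_t())
print(proj(W,[0,0,-.054],T))
```

```text
jaw [0.42599237 0.13736123 0.10016088] [0.42540882 0.13736652 0.10008678]
0.49991275501490096
False [ 0.50775847  0.29108832 -0.00982713]
w 20.85666554582383 29.9794140458107 [ 0.50770587  0.29104398 -0.00986881]
w 20.905342582391135 29.96997445821762 [ 0.01210546  0.98520325 -0.7256803 ]
[312 157   8  19  53] [315.09433962 163.30188679]
[ 236  209   43   55 2053] [257.12469557 238.54749148]
[297 208  10  19  67] [301.82089552 217.29850746]
[200 250  10  61 372] [203.09677419 278.94892473]
[305 250  12  61 448] [311.79464286 280.01116071]
[ 200  322  120   22 1987] [261.33467539 335.13034726]
16.3167
[258.31725065 254.83446504]
```

Gripped: about 21 mm wide, held at 30 N. I'll use the last picture to check how the bush sits in the grip.

Run:
```python
import cv2
from h import *
i=cv2.imread('pics/v4.png')
cv2.imwrite('pics/v4c.png',cv2.resize(i[195:295,192:322],None,fx=6,fy=6,interpolation=cv2.INTER_NEAREST))
```

```text
(no output)
```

View pics/v4c.png

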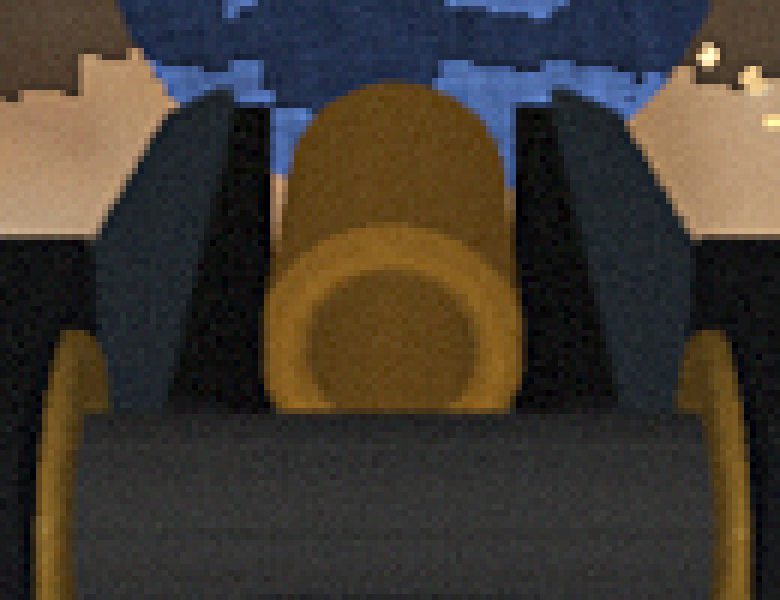

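The bush is held upright, with its top ring centred at about (257.5,252.4) against (258.3,254.8) expected, so it is centred to within about 1 mm. Now the bore 1 trial.

```bash
cat >> h.py <<'E'
def tryb(ctrl,k,dx=0,dy=0.0005,low=.0):
    t=C+Y*(OFF[k-1]+dy)+R[:,0]*dx
    ctrl.goto([t[0],t[1],.045],R); ctrl.move_l([t[0],t[1],.018],vel=.08)
    ctrl.sleep(.1)
    f0=ctrl.current_contact_force()
    hit=ctrl.move_l([t[0],t[1],low],vel=.012,contact_N=2)
    for _ in range(3):
        ctrl.sleep(.1);print(np.round(ctrl.current_tool_pos()-[t[0],t[1],0],4),(ctrl.current_contact_force()-f0).round(2))
    print('hit',hit,'bottom rel rim',round(ctrl.current_tool_pos()[2]+.0139-.022,4),'torque',np.round(ctrl.current_wrist_torque(),2),ctrl.current_grip_width()*91,ctrl.current_t())
    return hit
E
python3 - <<'E'
from bench import ctrl
from h import *
tryb(ctrl,1,low=.003)
E
```

```text
[ 0.0001 -0.      0.0073] [ 1.18 -1.42  6.22]
[ 0.0001 -0.      0.0073] [ 1.82 -1.09  6.41]
[ 0.     -0.      0.0073] [ 1.72 -1.9   7.03]
hit True bottom rel rim -0.0008 torque [-0.02 -0.18 -0.02] 20.93476076594078 18.5667
```

It stands on the rim of bore 1 at about 6.5 N and does not enter. On to bore 2.

Run:
```python
from bench import ctrl
from h import *
p=ctrl.current_tool_pos();ctrl.move_l([p[0],p[1],.03],vel=.1)
tryb(ctrl,2,low=-.0065)
```

```text
[ 0.0001  0.     -0.006 ] [-0.08  0.57  7.05]
[ 0.0001  0.     -0.006 ] [-0.3   1.12  7.95]
[ 0.0001  0.     -0.006 ] [-0.48  0.55  7.46]
hit True bottom rel rim -0.0141 torque [ 0.01 -0.    0.  ] 20.73620945113227 21.9333
```

It entered bore 2 and is seated at 14.1 mm with almost no side force. I release it, retreat and verify.

Run:
```python
from bench import ctrl
from h import *
ctrl.command_gripper(.5);ctrl.sleep(.2)
p=ctrl.current_tool_pos();ctrl.move_l([p[0],p[1],.10],vel=.12)
t=C+Y*OFF[1];ctrl.goto([t[0]+.035,t[1],.17],R);ctrl.sleep(.2)
W=ctrl.camera_params('wrist');M=np.eye(4);M[:3,:3]=ctrl.current_eef_rot();M[:3,3]=ctrl.current_tool_pos()
P=M@np.array(W['T_tool_cam']);i=ctrl.read_camera('wrist');cv2.imwrite('pics/f.png',i)
h=cv2.cvtColor(i,cv2.COLOR_BGR2HSV);q=proj(W,[*t[:2],.048],P);print(q)
m=cv2.inRange(h,(12,140,60),(32,255,255))
for s,c,l in blobs(m>0,40):
    if np.linalg.norm(c-q)<30: print(s,c,onz(W,*c,.048,P),t)
print(ctrl.current_contact_force(),ctrl.current_t())
```

```text
[262.19247556 142.15754457]
[252 128  22  25 321] [262.31464174 140.93146417] [0.46763797 0.16625284 0.048     ] [0.46881629 0.16628626 0.        ]
[-0.27556119  0.21889043  0.41393274] 24.3917
```

The wrist image mask puts the bush at bore 2, upright and home, and the gripper is clear of it. Handing in.

```bash
python3 -c "
from bench import ctrl
print(ctrl.sign_off())"
```

```text
the job is handed in; nothing more can be done
None
```

The bush from the pad stood on the rim of bore 1 (20 mm) and entered bore 2 (23 mm), so it is about 22 mm across; it is standing fully home in bore 2, released, and the job is handed in (the hand-in returned no verdict).

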